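# Stand up the tipped bottle and hold the mirror so the camera sees it

## Robot

A 6-joint arm with a two-finger parallel gripper is mounted at the origin on the work surface; the furniture and walls round the work are solid. World frame = base frame: x ahead of the robot, y to its left, z up, the work surface at z = 0. Lengths are in mm, angles in rad, forces in N, time in s.
With the tool pointing down it reaches from about 350 to 875 mm from the base axis. Payload 15.5 kg.
Tool frame: the origin (TCP) lies midway between the tips of the shut fingers; the grasp point (between the pads) lies env.pinch_z behind it (env.pinch_z is the distance from the TCP to the grasp point, in mm); z points along the fingers, x is the direction in which the jaws open and shut, and the axes are right-handed (so a half turn about z gives the same grasp; the last joint's range is limited). The gripper opens to 85 mm and grips with 20 to 120 N. Pads are 22 mm wide; open, the fingers measure 114 mm over their backs; the gripper's body (76 mm by 85 mm) begins 54 mm behind the grasp point. The pads swing forward as they close: fully open they stand 13 mm farther back than shut.
Start: joints at [-1.22, 0.494, 1.345, -0, 1.302, -0.096], TCP at [269.489, -563.917, 231.277] pointing down, gripper open.
Joint ranges: [-2.91, 2.91], [-0.82, 2.16], [0.22, 2.67], [-1.22, 4.37], [0.12, 2.79], [-3.08, 3.08]. Speed limits (rad/s): [1.89, 1.89, 2.57, 3.01, 3.01, 3.01].

## Interface

Orientations are given as a unit quaternion [x, y, z, w].
In Python, from bench import env gives the robot as it stands.
- The arm moves only by the tool apply_moves, never from a script. Its argument "rows" is text: rows parted by semicolons, each of 7 numbers parted by spaces: the shift along the world's x, y, z in cm, then the turn, a rotation vector about the world's x, y, z in rad, then the finger opening in cm, from 0 to 8.54. A call has exactly 8 rows; each row shifts and turns the pose as measured when the row begins; what a row does not reach is not made up. A row lasts 1/12 s, in which the tool goes at most 41.7 mm and 7.16 degrees, less where a joint would pass 70% of its speed; a pose out of reach is approached as far as the arm can. A call with a gripper value outside its range is refused whole. The fingers move at their own pace and stop on an object; "force" is the grip in N (left out, the last holds). Time passes only in rows, so rows that do not move let the fingers close, or fill a call up. It gives the time, the measured TCP pose, the force and the opening at its end, in the units of the state.
- env.observe(): the state, without advancing time (a new reading comes with each control period).
- env.camera(name): name is "scene" or "top" or "wrist"; returns (picture, depth): 480x640x3 uint8, red, green, blue; 480x640 float32, mm along the optical axis (not along the pixel's ray), 0 where there is no reading.
- env.get_calibration(name): a dict with "fovy" (degrees; the focal length in pixels is half the picture's height over the tangent of half this angle, whatever the lens; pixels are square), "cx", "cy" (the principal point, pixels), "view" (4x4, takes a point from world to camera coordinates). Camera axes: x right, y down, z forward; pixel columns grow to the right and rows downward; lengths in mm; the calibration is good to about 2 mm. A picture is of the moment at which its call begins: read the wrist's pose just before it. get_calibration takes no time and is no camera call; for the wrist camera it gives the pose at the moment of the call.
- env.hand_in(): hands the job in, once; it reports no verdict.
Trained networks look in the newest picture that a camera, given by its name, has taken for a name from the list of things; names that differ only in an ending like _2 or _b are one class to them, and where a whole thing is asked for, a point or a joint stands for the part that bears it (a point fixed in the world has none). Each returns a list of dicts, best first, with "p" (0 to 1); they miss things now and then, are a little off and sometimes report something else, mostly with a low value. They report only what shows in the picture. A call takes as long as a camera call. They do not tell look-alikes from the thing itself.
- env.trace(camera, label): "region" (480x640 bool, what is visible of it) and "location" ([row, column] in pixels, amid what is visible of it).
- env.tip_of(camera, label): "location" ([row, column] in pixels: a listed point, or the origin of a listed thing).
The state is a dict: "time_s": time; "joint_pos": joint angles; "joint_velocities": joint speeds; "joint_efforts": joint torques, N m; "eef_pos": TCP position; "orientation": TCP orientation; "force": force on the tool from outside, world axes, zero at the start; "wrist_torque": the same for the moment, N m; "gripper_width": finger opening in mm.
Only numpy, scipy, OpenCV 4.12 (cv2) and the standard library are available. Lean on these libraries where they do the work, as an engineer would, in place of code of your own. Each camera call takes 0.05 s, during which the arm holds its last target. There are 200 camera calls.

## Task

A brown bottle has tipped over in the lane of the bottle-reading station: stand it upright again in its own place, let go of it, and leave its two neighbours standing where they are. Then take the swivelling mirror by the upright grip on its top and turn it until the station's camera, looking into the mirror, sees that same bottle in line with the middle of the mirror. A spring swings the mirror back when it is let go, so finish still holding it at that angle.

Things in the scene. Friction and masses are not known exactly. Their poses are not given: they have to be found in the camera images.
- station: Bottle-reading station, fixed on the bench: aluminium plate 230 x 264 mm on feet, its top 34 mm above the bench, with a bottle lane, a small grey camera and a swivelling mirror. Origin at bench level under the plate; x away from the robot, y left, z up at yaw 0. Mirror axis at x -105, y -105 mm, right of the lane's front. The camera, at the left (x -105), looks along -y at the mirror axis.
- lane (a point): Middle of the lane's floor (rubber pads, 36 mm above the bench), at x 55, y 0 mm of the station, same axes. The lane runs along y, 60 mm wide inside, between a front lip (top 60 mm above the bench, 6 mm thick) and a taller smooth back fence (top 81 mm). Three bottle places, at y about -80, 0 and +80 mm (each within 10 mm).
- bottle: The tipped bottle: brown, black cap, 104 mm tall, 0.08 to 0.17 kg. Body 45 mm wide up to 61 mm, neck 32, cap 40 mm wide from 82 to 104 mm. Origin: centre of its underside; z axis towards the cap. It leans over the front lip towards -x of the station, its axis about 35 degrees above level, its foot in the lane against the fence, at any of the places.
- neighbour_a: One of two bottles of the same kind that stand upright in the other two places of the lane; to stay there. Origin: centre of its underside. Caps of neighbours are some 40 mm apart (centres about 80 mm).
- neighbour_b: The other upright bottle of the same kind; to stay there. Origin: centre of its underside. Such a bottle, let go within 20 degrees of upright with its foot clear of the fence, rocks upright.
- mirror (a joint): Mirror angle, rad: 0 at its stop, where a spring presses it (0.02 N m there, 0.06 at 1 rad); grows clockwise from above, to 1.5. The glass, 52 mm wide and 60 high, lies on the upright axis; it faces 115 degrees minus this angle, counterclockwise from the station's +x. To show the bottle it faces midway between the directions from the axis to the lens and to the bottle's axis.
- mirror_grip (a point): Centre of the grip, on the mirror's axis, 146 mm above the bench: a black upright bar on top of the mirror, 10 mm thick, 38 mm wide, 28 mm high, its wide sides parallel to the glass. Site x points the way the glass faces, y along the bar's width. Pinch it from above across the 10 mm. The mirror's frame ends 24 mm below this point.
- lens (a point): Front of the camera's lens, 82 mm above the bench, at x -105, y +74 mm of the station. The camera does not move.
- sight (a point): The camera's line of sight after reflection (not a visible object): origin on the mirror's axis, 82 mm above the bench; x runs level along the reflected line, away from the mirror; it turns twice as far as the mirror.
Mind the look-alikes: they are no part of the job. Leave any red look-alike of the bottle alone. Leave any orange look-alike of the neighbour_a alone.

How it is judged:
By the outcome, as a careful person would: the job done as asked, in the order asked, and still so for the second after the job is handed in, while the arm keeps its last pose, push and grip.
It also fails if it takes over 45 s, if anything falls off the work surface, if the arm or the gripper's body presses on something with over 40 N, if the wrist force passes 120 N, or if a joint passes its speed limit or range.

## Working session

There is one attempt and no reset: what is moved stays moved. The work goes in short steps, Python scripts to look and compute and a tool call to move; the robot and the scene stay as the last step left them, time stands still between calls to the robot, and variables do not carry over. Pictures are saved under pics/ and viewed, about 8 in all and at most 12, crops included, and the job is handed in when it is done.

Besides the shell and the picture viewer there is one more tool, called after "Request:" as a command line: name --argument value ..., lists and objects as JSON in quotes. apply_moves: Moves the arm, as the interface text tells. Its arguments: {"type":"object","properties":{"rows":{"type":"string"},"force":{"type":"number"}},"required":["rows"]}

```bash
mkdir -p pics; cat > h.py <<'E'
import numpy as np, cv2
from bench import env
def K(n):
    c=env.get_calibration(n); f=240/np.tan(np.radians(c["fovy"])/2); return f,c["cx"],c["cy"],np.array(c["view"])
def pw(n,depth,rows,cols):
    f,cx,cy,V=K(n); rows=np.asarray(rows);cols=np.asarray(cols); d=depth[rows,cols]
    P=np.stack([(cols-cx)/f*d,(rows-cy)/f*d,d,np.ones_like(d)],-1)
    return (P@np.linalg.inv(V).T)[...,:3]
def ray(n,r,c,z):
    f,cx,cy,V=K(n); I=np.linalg.inv(V); o=I[:3,3]; d=I[:3,:3]@np.array([(c-cx)/f,(r-cy)/f,1]); return o+d*(z-o[2])/d[2]
def save(n,img): cv2.imwrite('pics/'+n,img[...,::-1])
E
python3 - <<'E'
from h import *
s=env.observe(); print({k:np.round(v,3) for k,v in s.items()}, env.pinch_z)
for n in("scene","top"):
    im,d=env.camera(n); save(n+'0.png',im); np.savez(n+'0.npz',im=im,d=d)
    for l in("bottle","neighbour_a","mirror","station"):
        for t in env.trace(n,l)[:4]:
            m=t["region"]&(d>0); r,c=np.nonzero(m)
            P=pw(n,d,r,c); print(n,l,round(t["p"],2),np.round(t["location"]),np.median(P,0).round(),P.min(0).round(),P.max(0).round(), im[r,c].mean(0).round())
    for l in("bottle","neighbour_a","mirror_grip","lens","lane","station"):
        print(n,l,[(round(t["p"],2),np.round(t["location"])) for t in env.tip_of(n,l)[:4]])
E
```

```text
{'time_s': np.float64(0.0), 'joint_pos': array([-1.22 ,  0.494,  1.346, -0.   ,  1.303, -0.095]), 'joint_velocities': array([ 0.001,  0.002, -0.   ,  0.   , -0.001,  0.   ]), 'joint_efforts': array([ 1.0000e-03, -8.8218e+01, -3.8387e+01, -0.0000e+00,  1.0000e-02,
        0.0000e+00]), 'eef_pos': array([ 269.356, -563.564,  230.689]), 'orientation': array([ 0.846, -0.533, -0.001, -0.   ]), 'force': array([-1.176, -0.263,  0.331]), 'wrist_torque': array([-0.009, -0.005,  0.016]), 'gripper_width': np.float64(85.503)} 18.700000000000003
scene bottle 0.7 [197. 347.] [ 577. -175.  102.] [ 564. -189.   37.] [ 624. -144.  145.] [55. 46. 39.]
scene bottle 0.58 [338. 245.] [ 196. -293.   40.] [ 156. -342.   -3.] [ 242. -240.   52.] [118.  26.  26.]
scene bottle 0.53 [221. 355.] [ 520. -244.  115.] [ 505. -261.   98.] [ 566. -222.  131.] [27. 24. 22.]
scene neighbour_a 0.68 [197. 350.] [ 577. -175.  102.] [ 556. -189.   37.] [ 604. -144.  145.] [56. 46. 39.]
scene neighbour_a 0.67 [162. 385.] [ 749. -125.   78.] [ 312. -498. -818.] [1557.  562.  597.] [126.  67.  37.]
scene neighbour_a 0.59 [18
[... 1227 characters left out ...]
148.] [31. 24. 19.]
top neighbour_a 0.64 [112. 270.] [ 747. -119.   99.] [ 733. -140.    6.] [777. -96. 113.] [142.  62.   9.]
top mirror 0.61 [264. 330.] [ 419. -256.  118.] [ 394. -278.   31.] [ 448. -240.  166.] [56. 55. 59.]
top station 0.94 [231. 287.] [ 490. -152.   35.] [ 390. -301.   -7.] [653.  -0. 166.] [118. 118. 123.]
top bottle [(0.77, array([185., 326.]))]
top neighbour_a [(0.62, array([185., 253.])), (0.61, array([192., 291.])), (0.61, array([187., 289.])), (0.56, array([118., 275.]))]
top mirror_grip [(0.81, array([264., 334.]))]
top lens [(0.77, array([254., 246.]))]
top lane [(0.73, array([188., 291.])), (0.47, array([266., 333.]))]
top station [(0.57, array([213., 292.]))]
```

```bash
python3 - <<'E'
from h import *
z=np.load('top0.npz'); im=z['im'];d=z['d']
save('crop1.png',cv2.resize(im[80:380,180:420],None,fx=2,fy=2,interpolation=cv2.INTER_CUBIC))
save('scene1.png',cv2.resize(np.load('scene0.npz')['im'][120:370,200:470],None,fx=2.4,fy=2.4,interpolation=cv2.INTER_CUBIC))
f,cx,cy,V=K('top'); print(f,np.linalg.inv(V).round(2))
# height map features
r,c=np.mgrid[0:480,0:640]; P=pw('top',d,r,c)
def show(nm,m): 
    print(nm,m.sum(),P[m].mean(0).round(1) if m.any() else None)
    if m.sum()>5:
        rc=cv2.minAreaRect(P[m][:,:2].astype(np.float32)); print('  rect',rc)
X,Y,Z=P[...,0],P[...,1],P[...,2]; ok=d>0
show('plate',ok&(Z>29)&(Z<39)&(X>330)&(X<700)&(Y>-330)&(Y<20))
show('fence',ok&(Z>74)&(Z<86)&(X>600)&(X<660)&(Y>-330)&(Y<20))
show('grip',ok&(Z>150)&(X>380)&(X<460)&(Y>-310)&(Y<-220))
for t in env.trace('top','neighbour_a')[:2]:
    show('cap',t['region']&(Z>130))
t=env.trace('top','bottle')[0]['region']&ok
p=P[t&(Z>45)]; o=p.mean(0); v=np.linalg.svd(p-o,full_matrices=False)[2]; print(o,v)
E
```

```text
600.3836430294974 [[ 2.00000e-02 -1.00000e+00  4.00000e-02  4.12270e+02]
 [-1.00000e+00 -2.00000e-02  0.00000e+00 -2.07190e+02]
 [-0.00000e+00 -4.00000e-02 -1.00000e+00  1.38858e+03]
 [ 0.00000e+00  0.00000e+00  0.00000e+00  1.00000e+00]]
plate 7846 [ 501.7 -156.6   34.4]
  rect ((525.05322265625, -136.3708953857422), (319.65789794921875, 312.831787109375), 83.54619598388672)
fence 419 [ 620.4 -157.8   79.8]
  rect ((628.20849609375, -135.91477966308594), (312.0183410644531, 42.255218505859375), 86.23640441894531)
grip 89 [ 419.9 -257.8  159.9]
  rect ((419.79962158203125, -257.8630065917969), (36.849430084228516, 10.223134994506836), 18.949100494384766)
cap 269 [ 586.6 -164.7  144.3]
  rect ((507.9485778808594, -175.50741577148438), (198.1320343017578, 37.164093017578125), 7.69932746887207)
cap 279 [592.8 -84.2 139.4]
  rect ((593.0253295898438, -84.20747375488281), (38.60493087768555, 37.373294830322266), 18.92605972290039)
[ 554.67665008 -243.20594939  101.8048329 ] [[-0.8953451   0.05954448  0.44137468]
 [-0.06465193 -0.99790183  0.00347496]
 [-0.44065552  0.02542444 -0.89731617]]
```

View pics/crop1.png

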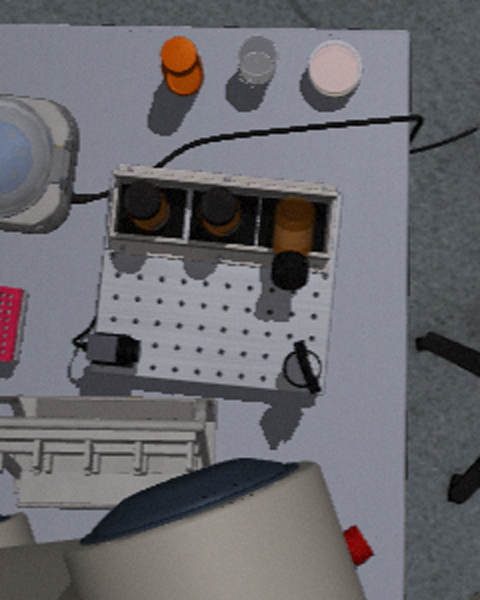

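View pics/scene1.png

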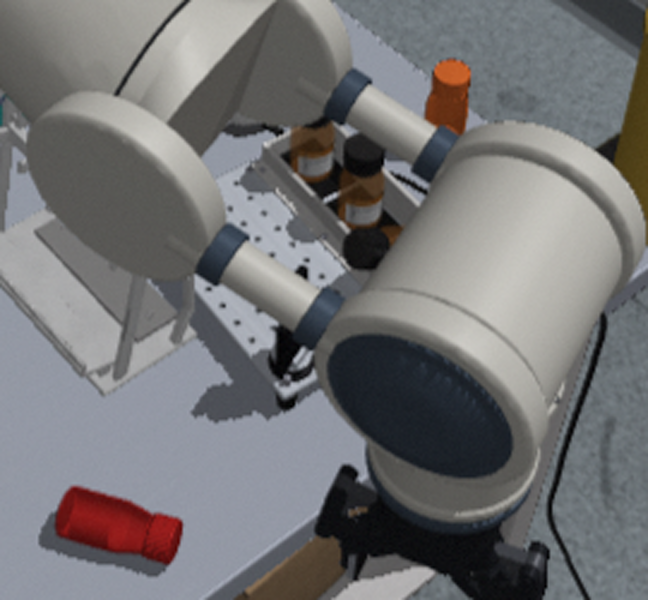

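The top view shows the fallen brown bottle in the right place of the lane (cap at crop (290,270), body (295,225)). Its neighbours' caps are at (147,200) and (220,205), and the mirror grip bar is at (306,367).

What could be mistaken for the bottle:
- The red lying bottle, at scene crop (115,525) and top crop (355,545).
- The orange bottle, at top crop (182,65).

I choose the brown one leaning over the lip.

```bash
python3 - <<'E'
from h import *
from scipy.optimize import minimize
z=np.load('top0.npz'); im=z['im'];d=z['d']; env.camera('top')
r,c=np.mgrid[0:480,0:640]; P=pw('top',d,r,c); X,Y,Z=P[...,0],P[...,1],P[...,2]; ok=d>0
# plate mask: z=34 component within rough area
m=(ok&(Z>30)&(Z<38)&(X>370)&(X<660)&(Y>-320)&(Y<10)).astype(np.uint8)
m=cv2.morphologyEx(m,cv2.MORPH_OPEN,np.ones((5,5)))
n,l,s,_=cv2.connectedComponentsWithStats(m); k=1+np.argmax(s[1:,4]); M=l==k
rc=cv2.minAreaRect(P[M][:,:2].astype(np.float32)); print('plate',rc)
# fence top line
f=ok&(Z>76)&(Z<84)&(X>600)&(X<650)&(Y>-290)&(Y<-30); p=P[f]; a=np.polyfit(p[:,1],p[:,0],1); 
for _ in range(3): p=p[abs(p[:,0]-np.polyval(a,p[:,1]))<5]; a=np.polyfit(p[:,1],p[:,0],1)
print('fence slope',a,len(p))
# front plate edge: min X per column
e=[]
for cc in range(240,350):
    q=P[M&(c==cc)]
    if len(q): e.append((q[:,1].mean(),q[:,0].min()))
e=np.array(e); b=np.polyfit(e[:,0],e[:,1],1); print('front edge',b)
for lbl,zz in(('mirror_grip',146),('lens',82)):
    t=env.tip_of('top',lbl)[0]; print(lbl,ray('top',*t['location'],zz))
g=ok&(Z>153)&(X>380)&(X<460)&(Y>-300)&(Y<-220); print('grip',P[g].mean(0),cv2.minAreaRect(P[g][:,:2].astype(np.float32)))
for x0,y0 in((587,-166),(592,-85)):
    q=P[ok&(Z>130)&(Z<150)&(np.hypot(X-x0,Y-y0)<35)]; print('cap',len(q),cv2.minEnclosingCircle(q[:,:2].astype(np.float32)),q.mean(0))
# bottle: fit axis by points on surfaces
t=env.trace('top','bottle')[0]['region']&ok
q=P[t&(Z>50)]; q=q[(q[:,0]>495)&(q[:,0]<612)]
def sd(p,u):
    o=np.array([p[0],p[1],p[2]]); th,ph=p[3],p[4]; ax=np.array([-np.cos(th)*np.cos(ph),-np.cos(th)*np.sin(ph),np.sin(th)])
    v=u-o; h=v@ax; rr=np.linalg.norm(v-h[:,None]*ax,axis=1)
    R=np.interp(h,[0,58,66,80,82,104],[22.5,22.5,16,16,20,20])
    side=np.abs(rr-R); top=np.where(rr<20,np.abs(h-104),99); over=np.maximum(h-104,0)+np.maximum(-h,0)
    return np.minimum(side+over,top)
best=None
for h0 in(50,60,70):
    x0=[595,-245,h0,np.radians(35),np.radians(-4)]
    s=minimize(lambda p:np.minimum(sd(p,q),8).sum(),x0,method='Nelder-Mead',options=dict(maxiter=4000,initial_simplex=np.array([x0]+[np.array(x0)+np.eye(5)[i]*[8,8,8,.1,.1] for i in range(5)])))
    if best is None or s.fun<best.fun: best=s
p=best.x; print('bottle foot',p[:3],np.degrees(p[3:]),best.fun/len(q),len(q))
ax=np.array([-np.cos(p[3])*np.cos(p[4]),-np.cos(p[3])*np.sin(p[4]),np.sin(p[3])]); print('cap centre',p[:3]+93*ax,'top',p[:3]+104*ax)
E
```

```text
plate ((465.07000732421875, -98.69218444824219), (15.889991760253906, 20.616573333740234), 0.2864633798599243)
fence slope [8.29198539e-02 6.34274131e+02] 276
front edge [2.75601521e-01 4.85708914e+02]
mirror_grip [ 420.6660614  -258.14977113  146.        ]
lens [430.38482395 -80.68346423  82.        ]
grip [ 419.66450531 -257.83410262  160.18605763] ((419.8160400390625, -257.90753173828125), (36.85761260986328, 9.769834518432617), 20.33794593811035)
cap 280 ((588.335693359375, -164.05519104003906), 19.80263900756836) [ 587.59283299 -163.95944234  139.69484151]
cap 283 ((593.67626953125, -83.46930694580078), 20.21465301513672) [592.81066539 -83.95941523 139.37751419]
bottle foot [ 599.07038115 -246.81099173   54.87467274] [34.85469951 -4.24072782] 1.6017126952471645 863
cap centre [ 522.96315186 -241.16763193  108.02391677] top [ 513.96122152 -240.50013776  114.3103865 ]
```

```bash
cat >> h.py <<'E'
from scipy.spatial.transform import Rotation as Ro
YAW=np.radians(-4.4); ex=np.array([np.cos(YAW),np.sin(YAW),0]); ey=np.array([-np.sin(YAW),np.cos(YAW),0]); ez=np.array([0,0,1.])
def Rt(theta):  # tool pitch below level along station x, jaws along -ey
    t=np.radians(theta); z=np.cos(t)*ex-np.sin(t)*ez; x=-ey; return np.stack([x,np.cross(z,x),z],1)
def plan(p,R,n):
    s=env.observe(); R0=Ro.from_quat(s['orientation']); rv=(Ro.from_matrix(R)*R0.inv()).as_rotvec()
    dp=(np.asarray(p)-s['eef_pos'])/10
    print('t',s['time_s'],'pos',s['eef_pos'].round(1),'F',s['force'].round(1),'w',round(float(s['gripper_width']),1),'j',s['joint_pos'].round(2))
    print('total cm',dp.round(2),'rot',rv.round(3),'| per row',(dp/n).round(2),(rv/n).round(3), 'deg/row',round(np.degrees(np.linalg.norm(rv))/n,1))
E
python3 -c "
from h import *
plan([489,-239,235],Rt(60),12)"
```

```text
t 1.4 pos [ 269.5 -563.9  231.3] F [ 0.1 -0.2 -0.3] w 85.3 j [-1.22  0.49  1.35  0.    1.3  -0.1 ]
total cm [21.95 32.49  0.37] rot [ 0.097 -0.52  -0.51 ] | per row [1.83 2.71 0.03] [ 0.008 -0.043 -0.043] deg/row 3.5
```

Request:
apply_moves --rows "1.8 2.7 0.4 0.008 -0.043 -0.043 6.5;1.8 2.7 0.4 0.008 -0.043 -0.043 6.5;1.8 2.7 0.4 0.008 -0.043 -0.043 6.5;1.8 2.7 0.2 0.008 -0.043 -0.043 6.5;1.8 2.7 0.2 0.008 -0.043 -0.043 6.5;1.8 2.7 0 0.008 -0.043 -0.043 6.5;1.8 2.7 0 0.008 -0.043 -0.043 6.5;1.8 2.7 0 0.008 -0.043 -0.043 6.5"

```text
time_s: 2.07
eef_pos: [416.7, -344.8, 248.4]
orientation: [0.722, -0.668, 0.133, -0.122]
force: [1.3, -0.6, 0.3]
gripper_width: 64.8
```

```bash
python3 -c "
from h import *
plan([489,-239,235],Rt(60),7)"
```

```text
t 2.0667 pos [ 416.7 -344.8  248.4] F [ 1.3 -0.6  0.3] w 64.8 j [-0.99  0.26  1.75  0.37  0.95  0.32]
total cm [ 7.23 10.58 -1.34] rot [ 0.029 -0.163 -0.146] | per row [ 1.03  1.51 -0.19] [ 0.004 -0.023 -0.021] deg/row 1.8
```

Request:
apply_moves --rows "1.4 2.1 -0.2 0.006 -0.033 -0.029 6.5;1.4 2.1 -0.2 0.006 -0.033 -0.029 6.5;1.4 2.1 -0.2 0.006 -0.033 -0.029 6.5;1.4 2.1 -0.2 0.006 -0.033 -0.029 6.5;1.4 2.1 -0.2 0.006 -0.033 -0.029 6.5;0.4 0.5 -0.2 0 0 0 6.5;0 0 0 0 0 0 6.5;0 0 0 0 0 0 6.5"

```text
time_s: 2.73
eef_pos: [493.4, -223.9, 237.3]
orientation: [-0.652, 0.71, -0.193, 0.181]
force: [0.3, -0.2, -0.4]
gripper_width: 65.3
```

```bash
python3 - <<'E'
from h import *
plan([489,-239,166],Rt(60),5)
im,d=env.camera('wrist'); save('wrist1.png',im); np.savez('w1.npz',im=im,d=d)
r,c=np.mgrid[0:480,0:640]; P=pw('wrist',d,r,c); X,Y,Z=P[...,0],P[...,1],P[...,2]
for t in env.trace('wrist','bottle')[:3]:
    m=t['region']&(d>0); print(t['p'],t['location'],np.median(P[m],0).round(),P[m].min(0).round(),P[m].max(0).round())
    # cap: highest dark end
q=P[(d>0)&(np.abs(X-540)<60)&(np.abs(Y+243)<45)&(Z>68)]
from scipy.optimize import minimize
def sd(p,u):
    o=p[:3]; th,ph=p[3],p[4]; ax=np.array([-np.cos(th)*np.cos(ph),-np.cos(th)*np.sin(ph),np.sin(th)])
    v=u-o; h=v@ax; rr=np.linalg.norm(v-h[:,None]*ax,axis=1)
    R=np.interp(h,[0,58,66,80,82,104],[22.5,22.5,16,16,20,20])
    side=np.abs(rr-R); top=np.where(rr<20,np.abs(h-104),99)
    return np.minimum(side+np.maximum(h-104,0)+np.maximum(-h,0),top)
x0=np.array([599,-246.8,54.9,.608,-.074]); q=q[::4]
s=minimize(lambda p:np.minimum(sd(p,q),8).sum(),x0,method='Nelder-Mead',options=dict(maxiter=3000,initial_simplex=np.array([x0]+[x0+np.eye(5)[i]*[6,6,6,.1,.1] for i in range(5)])))
p=s.x; ax=np.array([-np.cos(p[3])*np.cos(p[4]),-np.cos(p[3])*np.sin(p[4]),np.sin(p[3])])
print(len(q),s.fun/len(q),p[:3],np.degrees(p[3:]),'cap',p[:3]+93*ax)
E
```

```text
t 2.7333 pos [ 493.4 -223.9  237.3] F [ 0.3 -0.2 -0.4] w 65.3 j [-0.73  0.22  1.95  0.57  0.61  0.51]
total cm [-0.44 -1.51 -7.13] rot [-0.004  0.013  0.007] | per row [-0.09 -0.3  -1.43] [-0.001  0.003  0.001] deg/row 0.2
0.96 [244.6, 332.9] [ 551. -241.  106.] [ 506. -267.   58.] [ 613. -219.  130.]
1452 2.817821434957816 [ 601.53119976 -245.34819471   55.19772198] [33.99917016 -4.58750716] cap [ 524.67695838 -239.18151484  107.20154531]
```

View pics/wrist1.png

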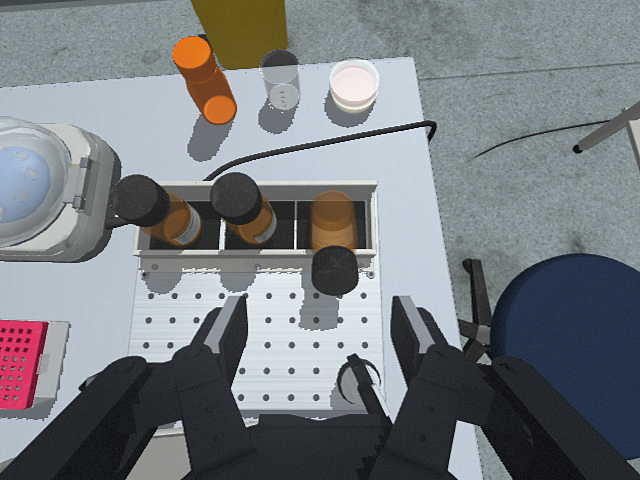

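The wrist view shows the brown bottle at (335,240) with its black cap at (335,270), centred between the open fingers. The neighbours are at (140,200) and (238,198), and the red and orange look-alikes are well away. The cap's position agrees between the two cameras to within 2 mm.

Request:
apply_moves --rows "0.1 -0.5 -2 0 0 0 6.5;0.1 -0.5 -2 0 0 0 6.5;0 -0.4 -2 0 0.006 0 6.5;0 -0.1 -2 0 0.006 0.004 6.5;1 -0.1 -1.7 0 0 0.004 6.5;1 -0.1 -1.7 0 0 0 6.5;1 0 -1.7 0 0 0 6.5;0 0 0 0 0 0 6.5"

```text
time_s: 3.5
eef_pos: [526.6, -255.1, 104.6]
orientation: [-0.654, 0.71, -0.195, 0.175]
force: [-1.3, 0.8, -0.7]
gripper_width: 65.0
```

```bash
python3 -c "
from h import *
plan([535.5,-241,88],Rt(60),3)"
```

```text
t 3.5 pos [ 526.6 -255.1  104.6] F [-1.3  0.8 -0.7] w 65.0 j [-0.73  0.52  2.    1.04  0.35 -0.02]
total cm [ 0.89  1.41 -1.66] rot [0.007 0.006 0.007] | per row [ 0.3   0.47 -0.55] [0.002 0.002 0.002] deg/row 0.2
```

Request:
apply_moves --rows "0.2 0.5 0.2 0 0.02 0 6.5;0.2 0.5 0 0 0.03 0 6.5;0.1 0.3 0 0 0.03 0 6.5;0.1 0.1 0 0 0.03 0 6.5;0 0 0 0 0.03 0 6.5;0 0 0 0 0 0 6.5;0 0 0 0 0 0 6.5;0 0 0 0 0 0 6.5"

```text
time_s: 4.17
eef_pos: [529.3, -249.7, 111.0]
orientation: [-0.663, 0.724, -0.15, 0.119]
force: [0.8, -0.5, 0.3]
gripper_width: 65.1
```

```bash
python3 -c "
from h import *
plan([532.5,-240.7,86.5],Rt(68),3)"
```

```text
t 4.1667 pos [ 529.3 -249.7  111. ] F [ 0.8 -0.5  0.3] w 65.1 j [-0.65  0.49  1.89  0.42  0.45  0.66]
total cm [ 0.32  0.9  -2.45] rot [ 0.026 -0.002  0.015] | per row [ 0.11  0.3  -0.82] [ 0.009 -0.001  0.005] deg/row 0.6
```

Request:
apply_moves --rows "0 0.3 0 0.01 0 0.005 6.5;0 0.3 0 0.01 0 0.005 6.5;0.1 0.3 -0.4 0.006 0 0.005 6.5;0.1 0.1 -0.7 0 0 0 6.5;0.1 0 -0.7 0 0 0 6.5;0 0 -0.6 0 0 0 6.5;0 0 0 0 0 0 6.5;0 0 0 0 0 0 6.5"

```text
time_s: 4.83
eef_pos: [530.6, -239.0, 83.6]
orientation: [-0.667, 0.721, -0.138, 0.131]
force: [0.3, 0.5, -0.2]
gripper_width: 65.1
```

```bash
python3 -c "
from h import *
plan([532.5,-240.7,86.5],Rt(68),3)"
```

```text
t 4.8333 pos [ 530.6 -239.    83.6] F [ 0.3  0.5 -0.2] w 65.1 j [-0.65  0.55  1.91  0.53  0.42  0.54]
total cm [ 0.19 -0.17  0.29] rot [-0.005 -0.002  0.001] | per row [ 0.06 -0.06  0.1 ] [-0.002 -0.001  0.   ] deg/row 0.1
```

Good. Close on the cap.

Request:
apply_moves --rows "0.1 -0.1 0.2 0 0 0 6;0 0 0.1 0 0 0 3;0 0 0 0 0 0 3;0 0 0 0 0 0 3;0 0 0 0 0 0 3;0 0 0 0 0 0 3;0 0 0 0 0 0 3;0 0 0 0 0 0 3" --force 50

```text
time_s: 5.5
eef_pos: [531.5, -239.9, 87.2]
orientation: [-0.667, 0.721, -0.138, 0.131]
force: [-0.3, 0.6, -0.7]
gripper_width: 37.6
```

Request:
apply_moves --rows "-0.1 0 0.5 0 0 0 3;-0.1 0 0.7 0 0 0 3;-0.1 0 0.8 0 0 0 3;0 0 0.8 0 0 0 3;0 0 0.8 0 0 0 3;0 0 0.6 0 0 0 3;0 0 0 0 0 0 3;0 0 0 0 0 0 3"

```text
time_s: 6.17
eef_pos: [528.3, -240.2, 135.2]
orientation: [-0.667, 0.721, -0.139, 0.131]
force: [0.8, 0.7, -1.0]
gripper_width: 37.8
```

```bash
python3 - <<'E'
from h import *
plan([531,-240,125],Rt(68),3)
im,d=env.camera('wrist'); save('wrist2.png',im); np.savez('w2.npz',im=im,d=d)
for n in('scene','top'):
    im,d=env.camera(n); np.savez(n+'2.npz',im=im,d=d); save(n+'2.png',im)
a=np.load('w2.npz')['im'][:,100:540]; b=np.load('top2.npz')['im'][130:330,230:390]
save('both2.png',np.hstack([a[:, :],cv2.resize(b,(360,450))[:480] if 0 else cv2.resize(b,(360,480))]))
E
```

```text
t 6.1667 pos [ 528.3 -240.2  135.2] F [ 0.8  0.7 -1. ] w 37.8 j [-0.65  0.45  1.87  0.41  0.54  0.67]
total cm [ 0.27  0.02 -1.02] rot [-0.003 -0.     0.001] | per row [ 0.09  0.01 -0.34] [-0.001 -0.     0.   ] deg/row 0.1
```

View pics/both2.png

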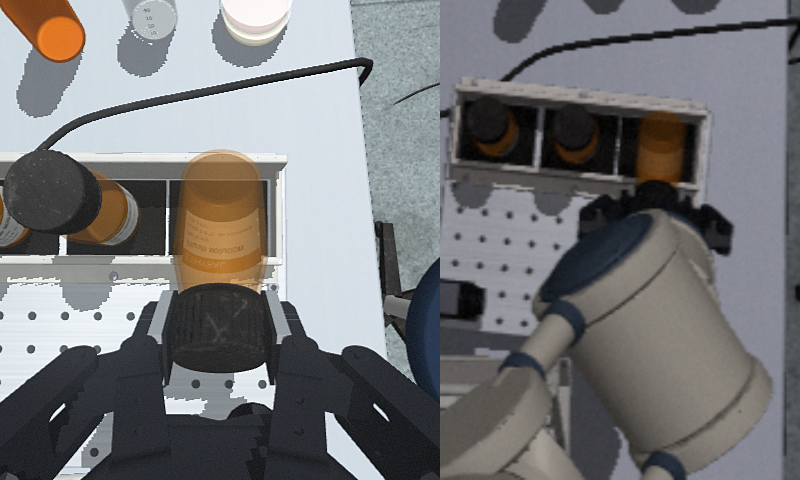

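The wrist picture shows the cap held between the pads at (220,325), and the bottle lifted clear of the lip. Both neighbours are undisturbed.

```bash
cat >> h.py <<'E'
from scipy.optimize import minimize
def sdist(p,u):
    o=p[:3]; th,ph=p[3],p[4]; ax=np.array([-np.cos(th)*np.cos(ph),-np.cos(th)*np.sin(ph),np.sin(th)])
    v=u-o; h=v@ax; rr=np.linalg.norm(v-h[:,None]*ax,axis=1)
    R=np.interp(h,[0,58,66,80,82,104],[22.5,22.5,16,16,20,20])
    side=np.abs(rr-R); top=np.where(rr<20,np.abs(h-104),99); bot=np.where(rr<22.5,np.abs(h),99)
    return np.minimum(np.minimum(side+np.maximum(h-104,0)+np.maximum(-h,0),top),bot)
def fit(q,x0):
    x0=np.array(x0,float)
    s=minimize(lambda p:np.minimum(sdist(p,q),8).sum(),x0,method='Nelder-Mead',options=dict(maxiter=3000,initial_simplex=np.array([x0]+[x0+np.eye(5)[i]*[6,6,6,.1,.1] for i in range(5)])))
    return s.x,s.fun/len(q)
E
python3 - <<'E'
from h import *
z=np.load('w2.npz'); d=z['d']; r,c=np.mgrid[0:480,0:640]; P=pw('wrist',d,r,c)
m=np.zeros((480,640),bool); m[150:365,272:368]=1; q=P[m&(d>0)]; q=q[q[:,2]>100][::4]
p,e=fit(q,[596,-245,103,.605,-.077]); print(len(q),e,p[:3],np.degrees(p[3:]))
s=env.observe(); R0=Ro.from_quat(s['orientation']).as_matrix(); t0=s['eef_pos']
th,ph=p[3:]; b=np.array([-np.cos(th)*np.cos(ph),-np.cos(th)*np.sin(ph),np.sin(th)])
B=Ro.align_vectors([ez],[b])[0] if 0 else Ro.from_rotvec(np.cross(b,ez)/np.linalg.norm(np.cross(b,ez))*np.arccos(b[2])).as_matrix()
R1=B@R0
for f in([581.5,-245.5,70],[581.5,-245.5,37]): print('TCP',np.array(f)+B@(t0-p[:3]))
plan(np.array([581.5,-245.5,70])+B@(t0-p[:3]),R1,12)
print(repr(R1.round(4).tolist()))
E
```

```text
4719 0.9288401951089662 [ 598.91500625 -246.1956588   102.81335552] [32.36850427 -5.19916716]
TCP [ 570.08554698 -244.74227674  146.95762924]
TCP [ 570.08554698 -244.74227674  113.95762924]
t 6.3167 pos [ 528.1 -240.   134.4] F [ 0.6 -1.2 -1.2] w 37.5 j [-0.65  0.45  1.87  0.41  0.54  0.67]
total cm [ 4.2  -0.47  1.26] rot [0.091 1.002 0.   ] | per row [ 0.35 -0.04  0.11] [0.008 0.083 0.   ] deg/row 4.8
[[-0.0869, -0.8093, -0.5809], [-0.9961, 0.0627, 0.0617], [-0.0135, 0.584, -0.8116]]
```

Request:
apply_moves --rows "0.1 0 0.6 0.006 0.06 0 3;0.2 0 0.6 0.008 0.085 0 3;0.3 0 0.4 0.008 0.085 0 3;0.3 0 0.2 0.008 0.085 0 3;0.3 -0.1 0 0.008 0.085 0 3;0.4 -0.1 0 0.008 0.085 0 3;0.4 -0.1 0 0.008 0.085 0 3;0.4 0 0 0.008 0.085 0 3"

```text
time_s: 6.98
eef_pos: [546.4, -242.9, 151.6]
orientation: [-0.666, 0.73, 0.116, -0.102]
force: [0.7, -0.5, -1.9]
gripper_width: 37.6
```

```bash
cat >> h.py <<'E'
R1=np.array([[-0.0869, -0.8093, -0.5809], [-0.9961, 0.0627, 0.0617], [-0.0135, 0.584, -0.8116]])
E
python3 -c "
from h import *
plan([570,-244.7,147],R1,5)"
```

```text
t 6.9833 pos [ 546.4 -242.9  151.6] F [ 0.7 -0.5 -1.9] w 37.6 j [-0.46  0.68  1.25 -0.1   1.5   1.23]
total cm [ 2.36 -0.18 -0.46] rot [0.035 0.311 0.008] | per row [ 0.47 -0.04 -0.09] [0.007 0.062 0.002] deg/row 3.6
```

Request:
apply_moves --rows "0.5 0 0 0.008 0.075 0.002 3;0.5 0 -0.1 0.008 0.075 0.002 3;0.5 0 -0.1 0.008 0.075 0.002 3;0.5 0 -0.1 0.007 0.06 0.002 3;0.3 0 -0.1 0.004 0.02 0 3;0 0 0 0 0 0 3;0 0 0 0 0 0 3;0 0 0 0 0 0 3"

```text
time_s: 7.65
eef_pos: [572.0, -240.7, 139.1]
orientation: [-0.644, 0.696, 0.239, -0.208]
force: [0.6, 0.7, -1.1]
gripper_width: 37.5
```

```bash
python3 - <<'E'
from h import *
plan([570,-244.7,114],R1,5)
im,d=env.camera('top'); save('top3.png',im); np.savez('t3.npz',im=im,d=d)
im2,d2=env.camera('scene'); im3,d3=env.camera('wrist'); np.savez('w3.npz',im=im3,d=d3)
f,cx,cy,V=K('scene')
save('both3.png',np.hstack([cv2.resize(im2[120:320,260:460],(400,400)),cv2.resize(im3[40:440,120:520],(400,400))]))
E
```

```text
t 7.65 pos [ 572.  -240.7  139.1] F [ 0.6  0.7 -1.1] w 37.5 j [-0.4   0.91  0.92 -0.19  1.93  1.24]
total cm [-0.2  -0.4  -2.51] rot [-0.007 -0.02  -0.003] | per row [-0.04 -0.08 -0.5 ] [-0.001 -0.004 -0.001] deg/row 0.2
```

View pics/both3.png

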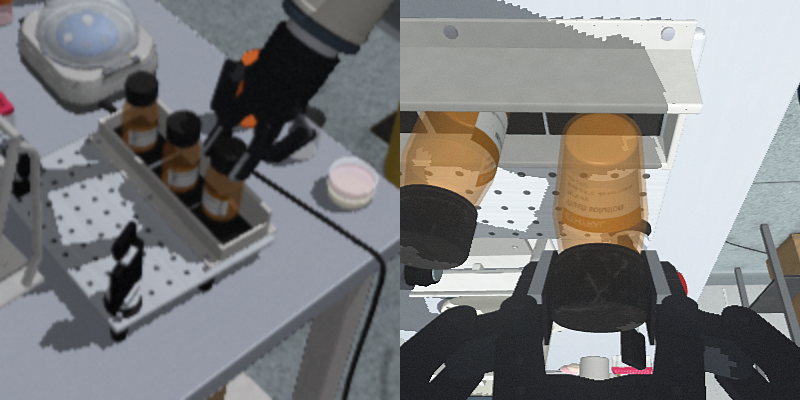

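The scene view shows the bottle upright, foot still in the air, over the right bay. The wrist view shows its foot just inside the bay at (600,130), with the cap at (600,285).

```bash
python3 - <<'E'
from h import *
z=np.load('w3.npz'); d=z['d']; r,c=np.mgrid[0:480,0:640]; P=pw('wrist',d,r,c)
m=np.zeros((480,640),bool); m[150:365,272:368]=1; q=P[m&(d>0)]; q=q[np.linalg.norm(q[:,:2]-[582,-242],axis=1)<32]; q=q[q[:,2]>50][::4]
p,e=fit(q,[583,-241.5,62,1.5,-.077]); print(len(q),e,p[:3],np.degrees(p[3:]))
E
```

```text
4716 0.9279919288068376 [ 582.9504698  -241.23493486   64.03368959] [ 90.74807527 -20.75638625]
```

Request:
apply_moves --rows "-0.1 -0.2 0 0 -0.013 0 3;0 -0.2 -0.2 0 0 0 3;0 0 -0.5 0 0 0 3;0 0 -0.5 0 0 0 3;0 0 -0.4 0 0 0 3;0 0 -0.3 0 0 0 3;0 0 -0.2 0 0 0 3;0 0 0 0 0 0 3"

```text
time_s: 8.47
eef_pos: [570.2, -245.9, 119.0]
orientation: [-0.646, 0.699, 0.233, -0.202]
force: [0.5, -0.7, -1.0]
gripper_width: 37.7
```

Request:
apply_moves --rows "0 0 -0.2 0 0 0 3;0 0 -0.15 0 0 0 3;0 0 -0.1 0 0 0 3;0 0 -0.1 0 0 0 3;0 0 0 0 0 0 3;0 0 0 0 0 0 3;0 0 0 0 0 0 3;0 0 0 0 0 0 3"

```text
time_s: 9.13
eef_pos: [570.4, -245.8, 112.8]
orientation: [-0.646, 0.699, 0.233, -0.202]
force: [0.6, 0.2, -1.0]
gripper_width: 37.4
```

Request:
apply_moves --rows "0 0 -0.1 0 0 0 3;0 0 -0.05 0 0 0 3;0 0 -0.05 0 0 0 3;0 0 0 0 0 0 3;0 0 0 0 0 0 3;0 0 0 0 0 0 3;0 0 0 0 0 0 3;0 0 0 0 0 0 3"

```text
time_s: 9.8
eef_pos: [570.4, -245.8, 112.0]
orientation: [-0.646, 0.699, 0.232, -0.202]
force: [-0.4, 0.8, -0.2]
gripper_width: 37.7
```

Request:
apply_moves --rows "0 0 -0.05 0 0 0 3.8;0 0 0 0 0 0 4.0;0 0 0 0 0 0 4.2;0 0 0 0 0 0 4.5;0 0 0 0 0 0 5;0 0 0 0 0 0 5.5;0 0 0 0 0 0 6;0 0 0 0 0 0 6"

```text
time_s: 10.47
eef_pos: [570.4, -245.9, 111.5]
orientation: [-0.646, 0.699, 0.232, -0.202]
force: [0.5, -1.5, -0.2]
gripper_width: 59.6
```

```bash
python3 - <<'E'
from h import *
plan([570.4,-245.8,112],R1,5)
im3,d=env.camera('wrist'); np.savez('w4.npz',im=im3,d=d); r,c=np.mgrid[0:480,0:640]; P=pw('wrist',d,r,c)
t=env.trace('wrist','bottle'); print([(a['p'],a['location']) for a in t])
q=P[(d>0)]; q=q[np.linalg.norm(q[:,:2]-[582,-245],axis=1)<28]; q=q[(q[:,2]>45)&(q[:,2]<143)][::4]
p,e=fit(q,[582,-245,36,1.5,-.077]); print(len(q),e,p[:3],np.degrees(p[3:]))
im2,_=env.camera('scene')
save('both4.png',np.hstack([cv2.resize(im2[120:320,260:460],(400,400)),cv2.resize(im3[40:440,120:520],(400,400))]))
E
```

```text
t 10.4667 pos [ 570.4 -245.9  111.5] F [ 0.5 -1.5 -0.2] w 59.6 j [-0.41  0.93  0.95 -0.18  1.86  1.24]
total cm [-0.    0.01  0.05] rot [-0.005 -0.001 -0.002] | per row [-0.    0.    0.01] [-0.001 -0.    -0.   ] deg/row 0.1
[(0.77, [284.0, 318.7]), (0.62, [355.9, 377.9])]
3988 0.9722232112495038 [ 583.63721719 -246.50167346   35.82258613] [88.68402206 -6.30162251]
```

View pics/both4.png

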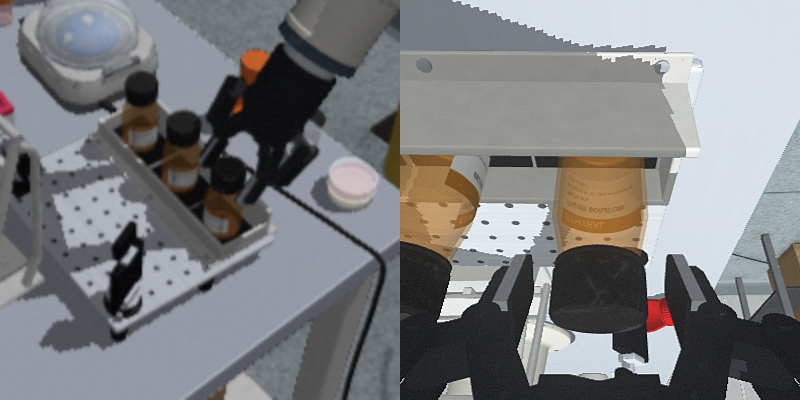

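The bottle now stands free and upright in its bay, at (228,195) in the left picture, with the pads clear on both sides. Retracting along the tool axis.

Request:
apply_moves --rows "0.2 0 0.4 0 0 0 6;0.4 0 0.7 0 0 0 6;0.6 0 0.9 0 0 0 6;0.6 0 1 0 0 0 6;0.6 0 1.2 0 0 0 6;0.4 0 2 0 0 0 6;0 0 2.5 0 0 0 6;0 0 2.5 0 0 0 6"

```text
time_s: 11.28
eef_pos: [599.3, -244.6, 226.7]
orientation: [-0.645, 0.698, 0.236, -0.203]
force: [-0.7, -0.7, 0.8]
gripper_width: 60.2
```

```bash
cat >> h.py <<'E'
def Rd(deg): # tool down, jaw axis x at world heading deg
    a=np.radians(deg); x=np.array([np.cos(a),np.sin(a),0]); z=-ez; return np.stack([x,np.cross(z,x),z],1)
E
python3 - <<'E'
from h import *
im,d=env.camera('top'); np.savez('t5.npz',im=im,d=d); r,c=np.mgrid[0:480,0:640]; P=pw('top',d,r,c); X,Y,Z=P[...,0],P[...,1],P[...,2]; ok=d>0
for x0,y0 in((583,-246),(587,-164),(593,-84)):
    q=P[ok&(Z>132)&(Z<150)&(np.hypot(X-x0,Y-y0)<28)]; print('cap',len(q),cv2.minEnclosingCircle(q[:,:2].astype(np.float32)) if len(q) else 0)
g=ok&(Z>153)&(Z<168)&(X>380)&(X<460)&(Y>-300)&(Y<-220); print('grip',g.sum(),P[g].mean(0),cv2.minAreaRect(P[g][:,:2].astype(np.float32)))
for h in(110.6,-69.4): plan([420,-258,230],Rd(h),10)
E
```

```text
cap 274 ((579.9998168945312, -248.01954650878906), 19.77373504638672)
cap 0 0
cap 0 0
grip 87 [ 420.03399085 -257.85462702  160.04095268] ((419.791259765625, -257.87908935546875), (36.82257843017578, 9.662096977233887), 19.70475196838379)
t 11.3333 pos [ 600.6 -245.1  232.1] F [-0.5  0.   6. ] w 59.7 j [-0.39  0.88  0.74 -0.19  2.13  1.2 ]
total cm [-18.06  -1.29  -0.21] rot [-0.853 -0.093 -2.586] | per row [-1.81 -0.13 -0.02] [-0.085 -0.009 -0.259] deg/row 15.6
t 11.3333 pos [ 600.6 -245.1  232.1] F [-0.5  0.   6. ] w 59.7 j [-0.39  0.88  0.74 -0.19  2.13  1.2 ]
total cm [-18.06  -1.29  -0.21] rot [ 0.068 -0.628  0.424] | per row [-1.81 -0.13 -0.02] [ 0.007 -0.063  0.042] deg/row 4.4
```

Request:
apply_moves --rows "-1.5 0 1 0.007 -0.063 0.042 5;-2 -0.1 0.5 0.007 -0.063 0.042 5;-2 -0.1 0 0.007 -0.063 0.042 5;-2 -0.2 0 0.007 -0.063 0.042 5;-2 -0.2 0 0.007 -0.063 0.042 5;-2 -0.2 0 0.007 -0.063 0.042 5;-2 -0.2 0 0.007 -0.063 0.042 5;-2 -0.2 0 0.007 -0.063 0.042 5"

```text
time_s: 12.0
eef_pos: [447.4, -256.2, 250.1]
orientation: [0.801, -0.597, -0.035, 0.034]
force: [0.5, -0.8, 1.7]
gripper_width: 50.2
```

```bash
python3 -c "
from h import *
plan([420,-258,200],Rd(-69.8),6)"
```

```text
t 12.0 pos [ 447.4 -256.2  250.1] F [ 0.5 -0.8  1.7] w 50.2 j [-0.59  0.36  1.53 -0.07  1.33  0.71]
total cm [-2.74 -0.18 -5.01] rot [ 0.016 -0.096  0.063] | per row [-0.46 -0.03 -0.83] [ 0.003 -0.016  0.011] deg/row 1.1
```

Request:
apply_moves --rows "-0.9 0 0 0.005 -0.032 0.021 4;-0.9 0 -0.5 0.005 -0.032 0.021 4;-0.7 0 -1 0.005 -0.032 0.021 4;-0.2 0 -1.2 0 0 0 4;0 0 -1 0 0 0 4;0 0 -0.6 0 0 0 4;0 0 0 0 0 0 4;0 0 0 0 0 0 4"

```text
time_s: 12.67
eef_pos: [415.9, -257.4, 213.5]
orientation: [0.821, -0.571, 0.009, -0.002]
force: [0.0, 0.1, -0.2]
gripper_width: 39.9
```

```bash
python3 - <<'E'
from h import *
plan([420,-258,131],Rd(-69.8),6)
im,d=env.camera('wrist'); save('wrist5.png',im); r,c=np.mgrid[0:480,0:640]; P=pw('wrist',d,r,c); X,Y,Z=P[...,0],P[...,1],P[...,2]
g=(d>0)&(Z>150)&(Z<166)&(np.hypot(X-420,Y+258)<24); print('grip',g.sum(),P[g].mean(0),cv2.minAreaRect(P[g][:,:2].astype(np.float32)),np.mean(np.argwhere(g),0))
print([(a['p'],a['location'],ray('wrist',*a['location'],146)) for a in env.tip_of('wrist','mirror_grip')[:2]])
E
```

```text
t 12.6667 pos [ 415.9 -257.4  213.5] F [ 0.   0.1 -0.2] w 39.9 j [-0.68  0.32  1.71  0.01  1.1   0.53]
total cm [ 0.41 -0.06 -8.25] rot [ 0.008  0.017 -0.003] | per row [ 0.07 -0.01 -1.38] [ 0.001  0.003 -0.   ] deg/row 0.2
grip 942 [ 423.97885232 -255.21479763  159.34663556] ((422.4760437011719, -255.92100524902344), (37.65098571777344, 9.53624439239502), 20.070554733276367) [251.93312102 318.46072187]
[(0.69, [247.3, 315.7], array([ 422.05523254, -254.25364149,  146.        ]))]
```

View pics/wrist5.png

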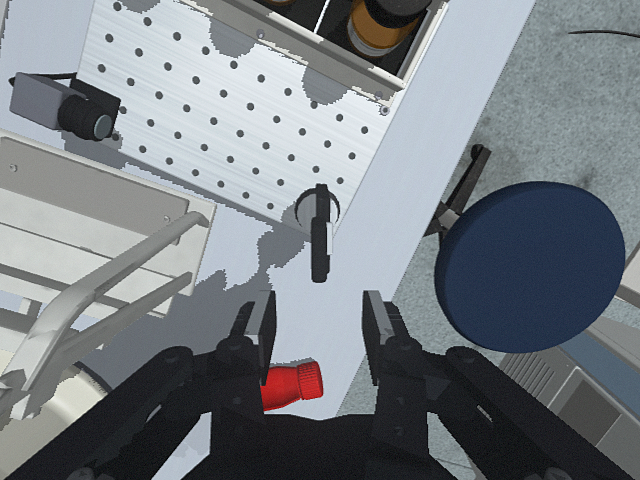

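The bar shows at (320,232), aligned with the finger direction and centred between the fingers. I'll take the axis as (421,-257) and descend.

Request:
apply_moves --rows "0.3 0 -1.5 0.004 0.008 -0.002 4;0.2 0 -1.5 0.004 0.008 -0.002 4;0 0 -1.5 0 0 0 4;0 0 -1.2 0 0 0 4;0 0 -0.8 0 0 0 4;0 0 -0.4 0 0 0 4;0 0 0 0 0 0 4;0 0 0 0 0 0 4"

```text
time_s: 13.43
eef_pos: [424.2, -258.3, 142.3]
orientation: [0.82, -0.572, 0.002, 0.0]
force: [-0.6, 0.3, 0.3]
gripper_width: 40.1
```

```bash
python3 -c "
from h import *
plan([421,-257,130],Rd(-69.8),3)"
```

```text
t 13.4333 pos [ 424.2 -258.3  142.3] F [-0.6  0.3  0.3] w 40.1 j [-0.67  0.43  1.77  0.    0.94  0.55]
total cm [-0.32  0.13 -1.23] rot [ 0.002  0.003 -0.001] | per row [-0.11  0.04 -0.41] [ 0.001  0.001 -0.   ] deg/row 0.1
```

Request:
apply_moves --rows "-0.2 0.1 -0.4 0 0 0 4;-0.1 0 -0.4 0 0 0 4;0 0 -0.4 0 0 0 3;0 0 0 0 0 0 2;0 0 0 0 0 0 1;0 0 0 0 0 0 0.5;0 0 0 0 0 0 0.5;0 0 0 0 0 0 0.5" --force 40

```text
time_s: 14.1
eef_pos: [421.0, -256.2, 130.9]
orientation: [0.82, -0.572, 0.002, -0.001]
force: [1.0, -1.9, -5.3]
gripper_width: 9.6
```

```bash
python3 - <<'E'
from h import *
plan([421,-257,130],Rd(-69.8),3)
ax=np.array([420.5,-257.3])
for b in([583.5,-246.5],[580,-248],[582,-247]):
  for l in([430.4,-80.7], ax+179*ey[:2]):
    f=lambda p:np.degrees(np.arctan2(*(np.array(p)-ax)[::-1])); print(f(l),f(b),'face',(f(l)+f(b))/2)
x=Ro.from_quat(env.observe()['orientation']).as_matrix()[:,0]; print('jaw heading',np.degrees(np.arctan2(x[1],x[0]))+180)
E
```

```text
t 14.1 pos [ 421.  -256.2  130.9] F [ 1.  -1.9 -5.3] w 9.6 j [-0.67  0.44  1.79  0.    0.91  0.55]
total cm [ 0.   -0.08 -0.09] rot [ 0.002  0.004 -0.   ] | per row [ 0.   -0.03 -0.03] [ 0.001  0.001 -0.   ] deg/row 0.1
86.79142047143402 3.7907440352243427 face 45.29108225332918
85.60000000000001 3.7907440352243427 face 44.69537201761217
86.79142047143402 3.336978862401069 face 45.064199666917546
85.60000000000001 3.336978862401069 face 44.46848943120054
86.79142047143402 3.6492156803267832 face 45.2203180758804
85.60000000000001 3.6492156803267832 face 44.62460784016339
jaw heading 110.21962650836973
```

Request:
apply_moves --rows "0 0 0 0 0 -0.05 0.5;0 0 0 0 0 -0.08 0.5;0 0 0 0 0 -0.08 0.5;0 0 0 0 0 -0.08 0.5;0 0 0 0 0 -0.08 0.5;0 0 0 0 0 -0.08 0.5;0 0 0 0 0 -0.08 0.5;0 0 0 0 0 -0.04 0.5"

```text
time_s: 14.77
eef_pos: [421.0, -256.6, 130.9]
orientation: [-0.616, 0.787, -0.002, -0.0]
force: [-0.1, 0.8, -3.1]
gripper_width: 9.5
```

```bash
python3 -c "
from h import *
plan([420.8,-256.7,131],Rd(-135.1),8)"
```

```text
t 14.7667 pos [ 421.  -256.6  130.9] F [-0.1  0.8 -3.1] w 9.5 j [-0.67  0.45  1.79 -0.    0.91  1.15]
total cm [-0.02 -0.01  0.01] rot [ 0.004  0.001 -0.545] | per row [-0. -0.  0.] [ 0.001  0.    -0.068] deg/row 3.9
```

Request:
apply_moves --rows "0 0 0 0 0 -0.08 0.5;0 0 0 0 0 -0.08 0.5;0 0 0 0 0 -0.08 0.5;0 0 0 0 0 -0.08 0.5;0 0 0 0 0 -0.08 0.5;0 0 0 0 0 -0.08 0.5;0 0 0 0 0 -0.04 0.5;0 0 0 0 0 0 0.5"

```text
time_s: 15.43
eef_pos: [420.8, -256.7, 130.9]
orientation: [-0.38, 0.925, -0.002, -0.001]
force: [0.5, 1.5, -2.3]
gripper_width: 9.2
```

```bash
python3 - <<'E'
from h import *
plan([420.8,-256.7,131],Rd(-135.1),1)
im,d=env.camera('wrist'); save('w6.png',im); np.savez('w6.npz',im=im,d=d)
im2,d2=env.camera('top'); np.savez('t6.npz',im=im2,d=d2); im3,_=env.camera('scene')
save('both6.png',np.hstack([im[:,:480],cv2.resize(im3[140:340,260:460],(320,480))]))
r,c=np.mgrid[0:480,0:640]
P=pw('top',d2,r,c); X,Y,Z=P[...,0],P[...,1],P[...,2]
for x0,y0 in((582,-247),(587,-164),(593,-84)):
    q=P[(d2>0)&(Z>132)&(Z<150)&(np.hypot(X-x0,Y-y0)<28)]; print('cap',len(q),cv2.minEnclosingCircle(q[:,:2].astype(np.float32)) if len(q) else 0)
for n in('wrist','top'): print(n,[(a['p'],a['location'],ray(n,*a['location'],82)) for a in env.tip_of(n,'lens')[:2]])
t=env.trace('wrist','mirror'); P=pw('wrist',d,r,c)
for a in t[:2]:
    m=a['region']&(d>0)&(P[...,2]>40)&(P[...,2]<125); q=P[m]; print(a['p'],a['location'],len(q)); 
    if len(q)>10: print(cv2.minAreaRect(q[:,:2].astype(np.float32)),q.min(0),q.max(0))
E
```

```text
t 15.4333 pos [ 420.8 -256.7  130.9] F [ 0.5  1.5 -2.3] w 9.2 j [-0.67  0.45  1.79 -0.    0.91  1.7 ]
total cm [0.   0.   0.01] rot [ 0.004 -0.     0.005] | per row [0.   0.   0.01] [ 0.004 -0.     0.005] deg/row 0.4
cap 280 ((579.7680053710938, -248.15103149414062), 19.8139705657959)
cap 280 ((588.321533203125, -163.82632446289062), 19.92414093017578)
cap 275 ((593.238037109375, -83.78312683105469), 19.815885543823242)
wrist []
top [(0.79, [256.6, 247.3], array([432.01569305, -74.33724773,  82.        ]))]
0.57 [277.4, 317.5] 2442
((427.0504150390625, -259.0171203613281), (36.958614349365234, 45.28458023071289), 58.182029724121094) [ 403.28586309 -281.86863103   40.26170246] [ 443.33461579 -237.44363392  124.98847592]
```

View pics/both6.png

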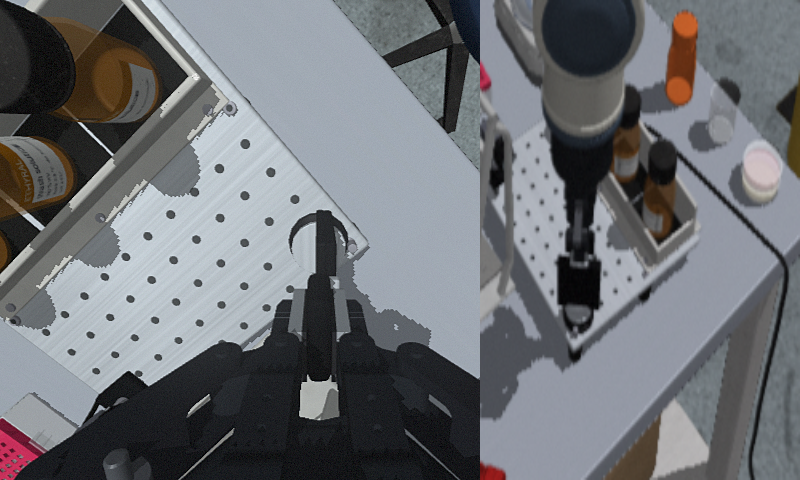

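```bash
python3 - <<'E'
from h import *
z=np.load('w6.npz'); d=z['d']; r,c=np.mgrid[0:480,0:640]; P=pw('wrist',d,r,c)
g=(d>0)&(P[...,2]>100)&(P[...,2]<166)&(r>205)&(r<300)&(c>300)&(c<350)
q=P[g]; 
for a,b in((100,128),(128,150),(153,164)):
    s=q[(q[:,2]>a)&(q[:,2]<b)]; print(a,len(s),cv2.minAreaRect(s[:,:2].astype(np.float32)) if len(s)>5 else '', s.mean(0) if len(s) else '')
E
```

```text
100 1026 ((431.8603515625, -271.73150634765625), (10.836631774902344, 22.578960418701172), 47.6030158996582) [ 434.4445422  -274.09732822  119.77477424]
128 569 ((430.59527587890625, -267.79547119140625), (18.972232818603516, 9.910806655883789), 37.575782775878906) [ 431.87158656 -268.25150777  141.63779901]
153 154 ((435.0133361816406, -268.7314758300781), (9.436155319213867, 2.879974842071533), 48.520957946777344) [ 435.19536039 -269.09269833  155.7808465 ]
```

```bash
python3 - <<'E'
from h import *
s=env.observe(); R=Ro.from_quat(s['orientation']).as_matrix(); o=s['eef_pos']; print(o,env.observe()['force'])
z=np.load('w6.npz'); d=z['d']; r,c=np.mgrid[0:480,0:640]; P=pw('wrist',d,r,c); T=(P-o)@R
for row in range(206,300,8):
    k=[(cc,*T[row,cc].round(1)) for cc in range(296,356) if d[row,cc]>0 and P[row,cc,2]>95]
    if k:
        k=np.array(k); print(row,len(k),'cols',k[0,0],k[-1,0],'x',k[:,1].min(),k[:,1].max(),'y',np.median(k[:,2]).round(1),'z',np.median(P[row,k[:,0].astype(int),2]).round(1))
im=z['im'][190:310,260:400]; save('crop7.png',cv2.resize(im,None,fx=5,fy=5,interpolation=cv2.INTER_CUBIC))
E
```

```text
[ 420.82055287 -256.73348795  130.88621143] [ 0.49966633 -0.10993328 -2.38133492]
230 18 cols 316.0 333.0 x -2.6 6.4 y -29.0 z 102.3
238 19 cols 316.0 334.0 x -2.5 6.3 y -29.2 z 115.8
246 22 cols 315.0 336.0 x -2.9 7.1 y -27.3 z 122.2
254 20 cols 316.0 335.0 x -2.4 6.6 y -23.2 z 121.9
262 20 cols 316.0 335.0 x -2.4 6.6 y -19.1 z 121.9
270 20 cols 316.0 335.0 x -2.5 6.8 y -15.0 z 122.0
278 31 cols 308.0 338.0 x -5.9 8.1 y -18.7 z 139.0
286 33 cols 307.0 339.0 x -6.1 8.5 y -18.5 z 146.0
294 49 cols 296.0 344.0 x -11.0 9.8 y -12.2 z 141.2
```

View pics/crop7.png

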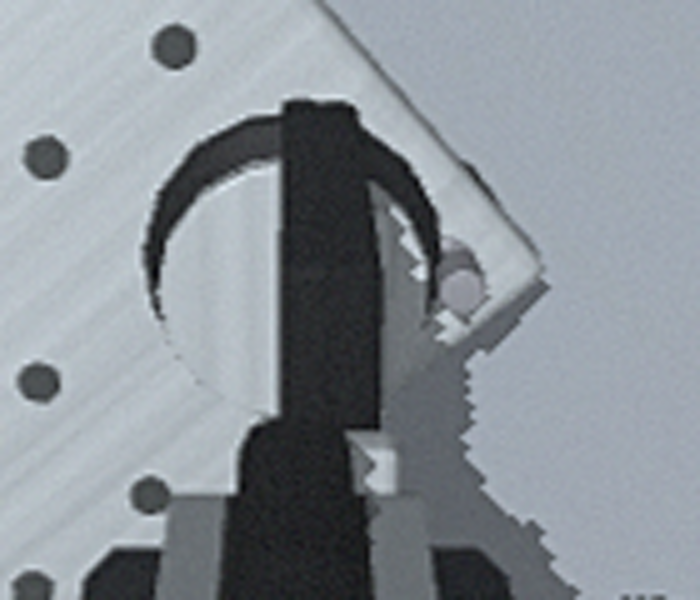

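The frame's edges run parallel to the tool's y axis: x is -2.4 to +6.6 mm along its whole visible length. So the mirror faces the jaw heading, 44.6°, against a target of 44.5 to 44.9°. Handing in.

```bash
python3 -c "
from h import *
print(env.hand_in()); s=env.observe(); print(s['time_s'],s['gripper_width'],s['eef_pos'])"
```

```text
the job is handed in; nothing more can be done
None
the job is handed in; nothing more can be done
```

I stood the brown bottle up in its own place, the right-hand bay, and let go of it. I then turned the mirror to show that bottle and handed in at about 15.6 s, still gripping it.

**Bottle:** I took it by the cap, lifted it clear of the lip and rotated it upright before lowering it. After release it measured within about 1.3° of vertical with its underside 36 mm above the bench. It stands at about (582, −247) mm.

**Neighbours:** Their caps moved less than 1 mm between the first and last top pictures. I touched neither look-alike.

**Mirror:** I turned it about 65.6° from its stop. It faces about 44.6° in world axes, and the target works out at 44.5° to 44.9°. The wrist depth shows the frame parallel to the jaws to about 1°.

**Where checks disagreed:**
- **Station yaw:** readings ran from about −3° to −5°, with the lens points lowest (−3° to −4°). I used about −4.5°, so the mirror target is uncertain by roughly half a degree.
- **Camera offset:** the wrist and top cameras differed by 2 to 4 mm, within about twice the stated calibration accuracy. Both gave the same direction from mirror to bottle to within about 0.5°.
- **Partial fits:** rectangles fitted to the partly hidden frame and bar gave 38° to 49° and were too noisy to use. I relied on the edge check instead.

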